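# Close the collet tin and shut the parts drawers

## Robot

A 6-joint arm with a two-finger parallel gripper is mounted at the origin on a cart in front of the work surface, level with it; the furniture and walls round the work are solid. World frame = base frame: x ahead of the robot, y to its left, z up, the work surface at z = 0. Lengths are in m, angles in rad, forces in N, time in s.
With the tool pointing down it reaches from about 0.35 to 0.85 m from the base axis. Payload 8.1 kg.
Tool frame: the origin (TCP) lies at the very end of the fingers, on their centre line; the grasp point (between the pads) lies robot.grip_point_offset behind it (robot.grip_point_offset is the distance from the TCP to the grasp point, in m); z points along the fingers, y is the line along which they close (so a half turn about z gives the same grasp; the last joint's range is limited). The gripper opens to 93 mm and grips with 3 to 60 N. Pads are 15 mm wide; open, the fingers measure 128 mm over their backs; the gripper's body (75 mm by 188 mm) begins 65 mm behind the grasp point.
Start: joints at [-0.085, 0.13, 1.488, -0, 1.523, -0.085], TCP at [0.6, 0, 0.219] pointing down, gripper open.
Joint ranges: [-2.96, 2.96], [-0.89, 2.26], [0.02, 2.5], [-1.34, 4.48], [0, 2.73], [-2.66, 2.66]. Speed limits (rad/s): [2.39, 2.39, 2.79, 3.14, 3.14, 3.14].

## Interface

Orientations are given as a rotation vector (axis times angle).
In Python, from plant import robot, eyes gives the robot as it stands. The module is installed in compiled form; this text tells all that it offers.
- The arm moves only by the tool apply_moves, never from a script. Its argument "steps" is one flat list of numbers, 7 for each row, row after row: the shift along the tool's x, y, z in units of 30 mm (1.0 is 30 mm), then the turn, a rotation vector about the tool's x, y, z in units of 6 degrees (1.0 is 6 degrees), then the opening in per cent of the stroke, from 0 (shut) to 100 (fully open). In form: [dx, dy, dz, ax, ay, az, fingers, dx, dy, dz, ax, ay, az, fingers, ...]. A call has 1 to 12 rows; each row shifts and turns the commanded pose from where the row before left it, along the tool's axes as they then stand; what a row does not reach is not made up. A row lasts 1/12 s, in which the tool goes at most 41.7 mm and 7.16 degrees, less where a joint would pass 70% of its speed; a pose out of reach is approached as far as the arm can. A call is refused whole if a number of a shift passes 1 or a number of a turn 1, either way. A call with a gripper value outside its range is refused whole. The fingers move at their own pace and stop on an object; "grip_force" is the grip in N (left out, the last holds). Time passes only in rows, so rows that do not move let the fingers close. It gives the time, the measured TCP pose, the force, the opening and the grip force at its end, in the units of the state.
- robot.read_state(): the state, without advancing time (a new reading comes with each control period).
- eyes.read_camera(name): name is "scene" or "side" or "wrist"; returns the picture (400x640x3 uint8, red, green, blue); there is no depth.
- eyes.calibration(name): a dict with "K" (3x3 intrinsics, pixels), "k1" (the pictures are not rectified: a ray, as slopes to the right and down, at radius r is drawn at 1 + k1 r^2 times it, then the intrinsics apply), "R" (3x3) and "t" (3): a world point X has camera coordinates R X + t. Camera axes: x right, y down, z forward; pixel columns grow to the right and rows downward; lengths in m; the calibration is good to about 2 mm. A picture is of the moment at which its call begins: read the wrist's pose just before it. calibration takes no time and is no camera call; for the wrist camera it gives the pose at the moment of the call.
- robot.close_job(): hands the job in; it is judged then, once.
Trained networks look in the newest picture that a camera, given by its name, has taken for a name from the list of things; names that differ only in an ending like _2 or _b are one class to them, and where a whole thing is asked for, a point or a joint stands for the part that bears it (a point fixed in the world has none). Each returns a list of dicts, best first, with "conf" (0 to 1); they miss things now and then, are a little off and sometimes report something else, mostly with a low value. They report only what shows in the picture. A call takes as long as a camera call.
- eyes.search_frame(camera, thing): "rect" ([left, top, width, height] in pixels, round what is visible of it).
- eyes.place_of(camera, thing): "xy" ([column, row] in pixels: a listed point, or the origin of a listed thing).
The state is a dict: "t": time; "q": joint angles; "dq": joint speeds; "joint_torque": joint torques, N m; "tool_pos": TCP position; "orientation": TCP orientation; "force": force on the tool from outside, world axes, zero at the start; "wrist_torque": the same for the moment, N m; "opening": finger opening in m; "gripper_force": force on a finger pad.
Only numpy, scipy, OpenCV 4.12 (cv2) and the standard library are available. Lean on these libraries where they do the work, as an engineer would, in place of code of your own. Each camera call takes 0.05 s, during which the arm holds its last target. There are 200 camera calls.

## Task

Put the valve parts away: push the standing lid of the collet tin over so that it falls shut, and only then push the drawer that the tin sits in fully home; the narrow drawer beside it must be pushed fully home as well. Push gently with the fingertips only, take hold of nothing, and leave the loose things round the cabinet where they are.

Things in the scene. Friction and masses are not known exactly. Their poses are not given: they have to be found in the camera images.
- cabinet: Low grey painted-steel cabinet with two drawers side by side, fixed to the bench: 220 mm deep (own x), 250 mm wide (own y), 76 mm high. Origin: middle of the shell's front edge, on the bench. Its drawers face and open along its own -x; pushing them in is along its own +x. The shell reaches from own x = 0 (its front face) to 220 mm.
- tin_drawer (a joint): How far the wide drawer (156 mm wide, centre at the cabinet's own y = +44 mm) is out, in m: 0 is fully home, it can come out to 0.215. It stays where it is left; sliding friction about 2 N. The collet tin is fixed inside it, right behind the front panel.
- tin_drawer_front (a point): Centre of the outer face of the wide drawer's front panel, 38 mm above the bench, moving with the drawer. The panel is 62 mm high, from 6 to 68 mm above the bench, and 6 mm thick; a thin steel bow handle 50 mm wide, 30 mm above the bench, stands 20 mm out from it at its middle, and may be pushed on. When home, the panel's outer face is 7 mm in front of the shell.
- narrow_drawer (a joint): How far the narrow drawer (82 mm wide, centre at the cabinet's own y = -81 mm) is out, in m: 0 is fully home, it can come out to 0.215. It stays where it is left; sliding friction about 1.5 N. Two tappets sit fixed inside it.
- narrow_drawer_front (a point): Centre of the outer face of the narrow drawer's front panel, 38 mm above the bench, moving with the drawer; same panel height, thickness and bow handle as the wide one.
- tin_lid (a joint): Angle of the collet tin's hinged lid in rad: 0 is shut, about 1.57 upright, 1.83 leaning fully back towards the cabinet. It starts leaning back; pushed past upright towards the drawer's front it falls shut by itself. It moves very easily (well under 1 N at its edge).
- lid_hinge (a point): Middle of the lid's hinge line on the pressed-metal tin (105 deep x 144 wide x 45 mm high), 53 mm above the bench, on the side of the tin nearest the cabinet; the hinge line is parallel to the cabinet's own y.
- lid_edge (a point): Middle of the lid's free edge, 100 mm from the hinge line. The lid is a shallow tray 144 mm wide with a rim 11 mm deep on the side facing the drawer's front; the other side is flat. With the lid standing this point is about 150 mm above the bench, higher than the cabinet's top, so fingers can reach behind it over the cabinet.
- spring: Loose valve spring standing on the bench a little to the left of the drawers, 29 mm across, 46 mm high; origin at its underside. Leave it.
- tappet: Loose bucket tappet on the bench, a little to the left of the drawers, 34 mm across, 26 mm high; origin at its underside. Leave it.
- plug: Loose spark plug lying on the bench beside the wide drawer, 24 x 70 x 20 mm; origin at its underside. Leave it.
- cap: Loose camshaft bearing cap on the bench a little to the left of the drawers, 17 x 60 x 20 mm; origin at its underside. Leave it.
- valve: Loose engine valve standing on its head a little to the left of the drawers, 33 mm across, 102 mm high; origin at its underside. Leave it.
- paste_tin: Loose round closed tin a little to the left of the drawers, 70 mm across, 42 mm high; origin at its underside. Leave it.

How it is judged:
By the outcome, as a careful person would: the job done as asked, in the order asked, and still so for the second after the job is handed in, with the robot touching nothing.
It also fails if it takes over 58 s, if anything falls off the work surface, if the arm or the gripper's body presses on something with over 40 N, if the wrist force passes 120 N, or if a joint passes its speed limit or range.

## Working session

There is one attempt and no reset: what is moved stays moved. The work goes in short steps, Python scripts to look and compute and a tool call to move; the robot and the scene stay as the last step left them, time stands still between calls to the robot, and variables do not carry over. Pictures are saved under pics/ and viewed, at most 10 in all, crops included, and the job is handed in when it is done.

Besides the shell and the picture viewer there is one more tool, called after "Emit:" as name(argument=value, ...), one argument or row to a line, values as JSON. apply_moves: Moves the arm, as the interface text tells. Its arguments: {"type":"object","properties":{"steps":{"type":"array"},"grip_force":{"type":"number"}},"required":["steps"]}

```bash
mkdir -p pics; cat > h.py <<'E'
import numpy as np, cv2
from plant import robot, eyes
from scipy.spatial.transform import Rotation as Ro
def ray(cam,uv,c=None):
    c=c or eyes.calibration(cam); K=np.array(c["K"]);R=np.array(c["R"]);t=np.array(c["t"])
    d=np.linalg.inv(K)@[uv[0],uv[1],1]; p=d[:2].copy()
    for _ in range(20): p=d[:2]/(1+c["k1"]*(p@p))
    v=R.T@np.array([p[0],p[1],1]); return -R.T@t, v/np.linalg.norm(v)
def onz(cam,uv,z):
    o,v=ray(cam,uv); return o+v*(z-o[2])/v[2]
def proj(cam,X):
    c=eyes.calibration(cam); x=np.array(c["R"])@X+np.array(c["t"]); s=x[:2]/x[2]
    s=s*(1+c["k1"]*(s@s)); return (np.array(c["K"])@[s[0],s[1],1])[:2]
def tri(a,ua,b,ub):
    o1,v1=ray(a,ua);o2,v2=ray(b,ub); A=np.c_[v1,-v2]; s=np.linalg.lstsq(A,o2-o1,rcond=None)[0]
    p,q=o1+s[0]*v1,o2+s[1]*v2; return (p+q)/2,np.linalg.norm(p-q)
E
python3 - <<'E'
from h import *
for c in ["scene","side"]:
    im=eyes.read_camera(c); cv2.imwrite(f"pics/{c}0.png",im[:,:,::-1])
    print(c,-np.array(eyes.calibration(c)["R"]).T@eyes.calibration(c)["t"])
    for n in ["cabinet","tin_drawer_front","narrow_drawer_front","lid_hinge","lid_edge","spring","tappet","plug","cap","valve","paste_tin"]:
        print(n,[(np.round(r["xy"],1).tolist(),round(r["conf"],2)) for r in eyes.place_of(c,n)[:2]])
s=robot.read_state();print(s["t"],s["tool_pos"],s["orientation"],s["force"],robot.grip_point_offset,Ro.from_rotvec(s["orientation"]).as_matrix().round(3))
E
```

```text
scene [ 0.00990701 -0.5439667   0.72239738]
cabinet [([419.3, 264.0], 0.92), ([255.9, 185.3], 0.54)]
tin_drawer_front [([346.0, 281.8], 0.83)]
narrow_drawer_front [([423.4, 303.5], 0.71)]
lid_hinge [([390.8, 243.7], 0.85), ([255.7, 185.4], 0.73)]
lid_edge [([402.0, 206.6], 0.92)]
spring [([256.2, 183.7], 0.78)]
tappet [([236.6, 197.6], 0.61)]
plug [([306.9, 248.3], 0.46), ([237.5, 198.0], 0.34)]
cap [([196.4, 209.6], 0.44)]
valve [([220.8, 185.3], 0.7)]
paste_tin [([228.4, 162.5], 0.58)]
side [0.43395393 0.74647614 0.48578661]
cabinet [([324.1, 162.8], 0.87)]
tin_drawer_front [([382.8, 163.7], 0.66)]
narrow_drawer_front [([361.3, 142.7], 0.57), ([323.9, 161.4], 0.21)]
lid_hinge [([333.6, 154.2], 0.96)]
lid_edge [([332.6, 114.6], 0.58)]
spring [([303.9, 255.9], 0.62), ([382.5, 161.3], 0.47)]
tappet [([344.9, 261.4], 0.83)]
plug [([364.0, 141.9], 0.68), ([358.9, 201.5], 0.62)]
cap [([388.4, 276.0], 0.8)]
valve [([329.8, 287.4], 0.67)]
paste_tin [([285.0, 297.0], 0.78), ([329.6, 116.6], 0.28)]
1.2 [6.00020062e-01 2.06992416e-05 2.18626766e-01] [2.22143425e+00 2.22143671e+00 4.45465611e-05] [ 0.90301828 -0.59774772 -0.25003395] 0.0188 [[-0.  1.  0.]
 [ 1.  0.  0.]
 [ 0.  0. -1.]]
```

View pics/scene0.png

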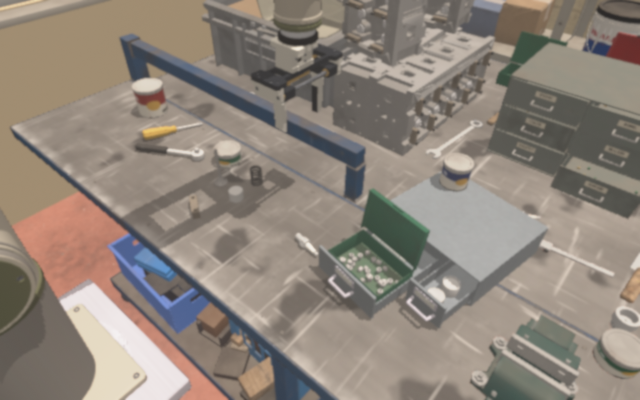

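View pics/side0.png

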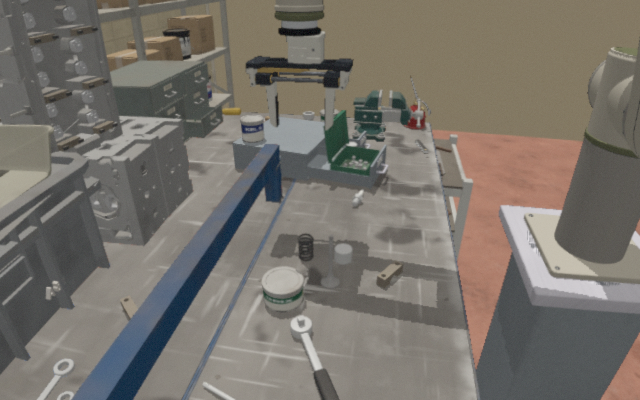

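The scene view shows the open green tin in the wide drawer, front about (346,282), lid edge (402,207). The narrow drawer is at (423,304), the grey cabinet is behind, a can stands at (457,170), and a blue rail ends at (355,175). The side view agrees: lid at (333,115), can at (252,128), and the rail end at (270,190).

```bash
python3 - <<'E'
from h import *
P={"cab":((419.3,264),(324.1,162.8)),"tdf":((346,281.8),(382.8,163.7)),"ndf":((423.4,303.5),(361.3,142.7)),"hinge":((390.8,243.7),(333.6,154.2)),"edge":((402,206.6),(332.6,114.6)),"plug":((306.9,248.3),(358.9,201.5)),"can top":((459,160),(252,118)),"railtop":((362,155),(270,150)),"railbot":((355,197),(275,201))}
for k,(a,b) in P.items(): 
    p,e=tri("scene",a,"side",b); print(k,p.round(4),round(e,4))
for k,uv,z in [("tdf",(346,281.8),.038),("ndf",(423.4,303.5),.038),("hinge",(390.8,243.7),.053),("cab",(419.3,264),0),("cabtopR",(544,230),.076),("cabtopBack",(457,175),.076),("cabtopfrontR",(463,287),.076)]: print(k,onz("scene",uv,z).round(4))
for k,uv,z in [("tdf",(382.8,163.7),.038),("ndf",(361.3,142.7),.038),("hinge",(333.6,154.2),.053)]: print(k,onz("side",uv,z).round(4))
for c in("scene","side"):
    im=cv2.imread(f"pics/{c}0.png")
    x,y,w,h=(300,140,260,190) if c=="scene" else (220,60,200,150)
    cv2.imwrite(f"pics/{c}0c.png",cv2.resize(im[y:y+h,x:x+w],None,fx=3,fy=3,interpolation=2))
E
```

```text
cab [ 0.6061 -0.319  -0.0007] 0.005
tdf [ 0.4415 -0.2508  0.0414] 0.0093
ndf [ 0.5035 -0.3842  0.0398] 0.0036
hinge [ 0.5716 -0.2652  0.051 ] 0.0043
edge [ 0.5758 -0.2736  0.1569] 0.0005
plug [ 0.488  -0.1148 -0.0025] 0.0038
can top [ 0.7974 -0.2774  0.1366] 0.0056
railtop [ 0.6953 -0.0981  0.1219] 0.0015
railbot [ 0.69   -0.0914 -0.0068] 0.0059
tdf [ 0.4491 -0.2494  0.038 ]
ndf [ 0.5025 -0.3837  0.038 ]
hinge [ 0.5727 -0.2658  0.053 ]
cab [ 0.6087 -0.3191  0.    ]
cabtopR [ 0.784  -0.4832  0.076 ]
cabtopBack [ 0.8295 -0.272   0.076 ]
cabtopfrontR [ 0.551  -0.4273  0.076 ]
tdf [ 0.4375 -0.2525  0.038 ]
ndf [ 0.5054 -0.3915  0.038 ]
hinge [ 0.5689 -0.2573  0.053 ]
```

View pics/scene0c.png

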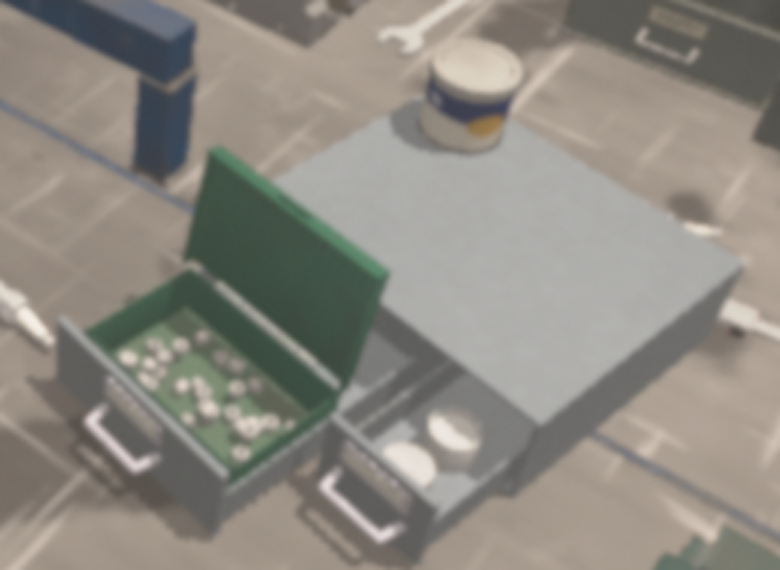

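View pics/side0c.png

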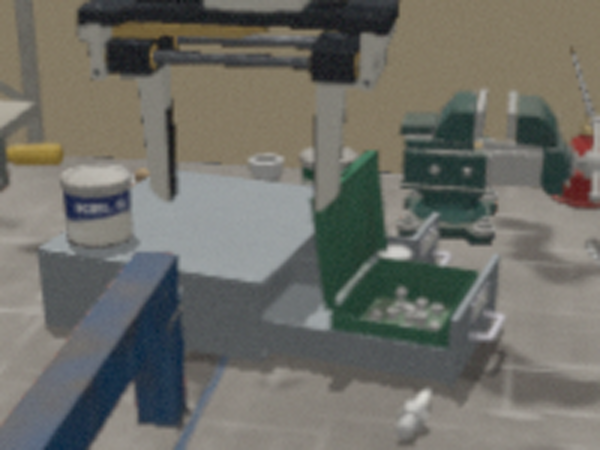

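```bash
python3 - <<'E'
from h import *
from scipy.optimize import least_squares
f=lambda a,b:(300+a/3,140+b/3); g=lambda a,b:(220+a/3,60+b/3)
# own-frame points as function of d1 (tin), d2 (narrow), th
def pts(p):
    x,y,a,d1,d2,th=p; c,s=np.cos(a),np.sin(a)
    W=lambda q:np.array([x+c*q[0]-s*q[1],y+s*q[0]+c*q[1],q[2]])
    hx=-(7e-3+d1)+.006+.105+.002; e=np.array([hx+.1*-np.cos(th),.044,.053+.1*np.sin(th)])
    return [("scene",f(545,418),W((0,-.125,.076))),("scene",f(742,262),W((.22,-.125,.076))),
     ("scene",f(60,322),W((-.007-d1,.122,.068))),("scene",f(220,475),W((-.007-d1,-.034,.068))),
     ("scene",f(425,508),W((-.007-d2,-.122,.068))),("scene",f(338,420),W((-.007-d2,-.04,.068))),
     ("scene",(346,281.8),W((-.007-d1,.044,.038))),("side",(382.8,163.7),W((-.007-d1,.044,.038))),
     ("scene",(423.4,303.5),W((-.007-d2,-.081,.038))),("side",(361.3,142.7),W((-.007-d2,-.081,.038))),
     ("scene",(419.3,264),W((0,0,0))),("side",(324.1,162.8),W((0,0,0))),
     ("scene",(390.8,243.7),W((hx,.044,.053))),("side",(333.6,154.2),W((hx,.044,.053))),
     ("scene",(402,206.6),W(e)),("side",(332.6,114.6),W(e)),
     ("side",g(42,248),W((.22,.125,.076))),("side",g(258,281),W((0,.125,.076)))],W,e
res=lambda p:np.concatenate([proj(c,X)-u for c,u,X in pts(p)[0]])
r=least_squares(res,[.607,-.319,-.12,.16,.1,1.8],loss="soft_l1")
print(r.x.round(4),"yaw deg",np.degrees(r.x[2])); print(res(r.x).reshape(-1,2).round(1).tolist())
_,W,e=pts(r.x); print("edge",W(e).round(4),e); d1,d2=r.x[3:5]
for n,q in [("behind lid",(e[0]+.05,.044,.11)),("lid end",(e[0]-.07,.044,.11)),("tinfront",(-.007-d1,.044,.05)),("tinhome",(-.007,.044,.05)),("nfront",(-.007-d2,-.081,.05)),("nhome",(-.007,-.081,.05))]: print(n,W(q).round(4))
E
```

```text
[ 0.6065 -0.3214 -0.184   0.1596  0.0837  1.7412] yaw deg -10.543718768797808
[[-1.2, 1.6], [0.3, -1.3], [-0.1, -1.6], [3.3, 0.2], [3.6, 0.1], [-3.7, -1.1], [-0.2, -1.0], [-5.1, 0.4], [0.4, 0.2], [0.8, 0.9], [0.4, 1.2], [-0.7, -1.1], [-2.0, 3.7], [3.2, -1.4], [-0.7, 0.9], [-1.3, 2.1], [-2.4, -0.4], [0.8, -0.5]]
edge [ 0.5785 -0.2715  0.1516] [-0.03665189  0.044       0.15155088]
behind lid [ 0.6276 -0.2806  0.11  ]
lid end [ 0.5097 -0.2587  0.11  ]
tinfront [ 0.4507 -0.2477  0.05  ]
tinhome [ 0.6076 -0.2769  0.05  ]
nfront [ 0.5025 -0.3845  0.05  ]
nhome [ 0.5848 -0.3998  0.05  ]
```

Emit:
apply_moves(
  steps=[-0.5,0.15,0,0,0,0,0,-0.9,0.15,0,0,0,0,0,-0.95,0.15,0,0,0,0,0,-0.95,0.15,0,0,0,0,0,-0.95,0.15,0,0,0,0,0,-0.95,0.15,0,0,0,0,0,-0.95,0.15,0,0,0,0,0,-0.95,0.15,0,0,0,0,0,-0.95,0.15,0,0,0,0,0,-0.95,0.15,0,0,0,0,0,-0.45,0,0,0,0,0.875,0,0,0,0,0,0,0.875,0],
)

```text
t: 2.2
tool_pos: [0.644, -0.2883, 0.2178]
orientation: [2.423, 1.999, -0.002]
force: [-0.4, -0.0, -0.5]
opening: 0.0174
gripper_force: 0.0
```

```bash
python3 - <<'E'
from h import *
cv2.imwrite("pics/s1.png",eyes.read_camera("scene")[100:350,250:570,::-1].repeat(2,0).repeat(2,1))
for n in ["lid_edge","lid_hinge"]: print(n,eyes.place_of("scene",n)[:1])
w=eyes.read_camera("wrist")
for n in ["lid_edge","lid_hinge","tin_drawer_front","narrow_drawer_front"]:
    r=eyes.place_of("wrist",n)[:1]; print(n,r, [onz("wrist",r[0]["xy"],z).round(4) for z in (.15,.053,.038)] if r else 0)
s=robot.read_state();print(s["t"],s["tool_pos"],s["force"],s["opening"],Ro.from_rotvec(s["orientation"]).as_matrix().round(3))
E
```

```text
lid_edge [{'xy': [398.2, 208.7], 'conf': 0.56}]
lid_hinge [{'xy': [388.6, 248.9], 'conf': 0.8}]
lid_edge [{'xy': [222.4, 208.4], 'conf': 0.85}] [array([ 0.5731, -0.2697,  0.15  ]), array([ 0.5383, -0.2952,  0.053 ]), array([ 0.5329, -0.2991,  0.038 ])]
lid_hinge [{'xy': [237.1, 178.7], 'conf': 0.67}] [array([ 0.5897, -0.2493,  0.15  ]), array([ 0.5618, -0.2664,  0.053 ]), array([ 0.5575, -0.269 ,  0.038 ])]
tin_drawer_front [{'xy': [133.5, 176.4], 'conf': 0.73}] [array([ 0.5133, -0.2332,  0.15  ]), array([ 0.4538, -0.2436,  0.053 ]), array([ 0.4446, -0.2452,  0.038 ])]
narrow_drawer_front [] 0
2.6 [ 0.64512843 -0.28295199  0.21884025] [-0.59162581 -0.82020687 -0.42711653] 0.0003575373968821963 [[ 0.18   0.984  0.   ]
 [ 0.984 -0.18  -0.   ]
 [-0.     0.    -1.   ]]
```

View pics/s1.png

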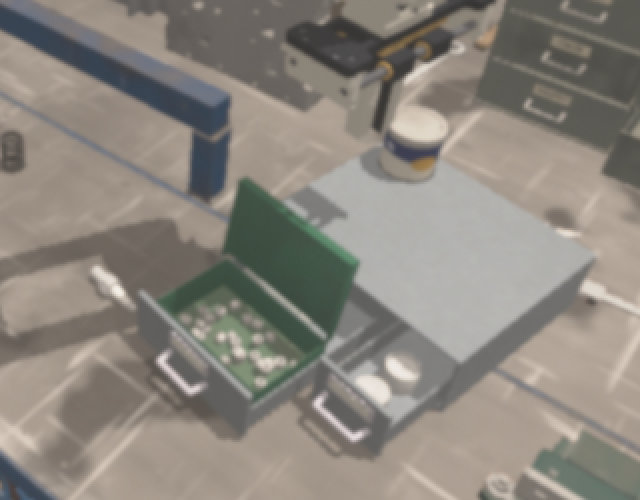

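The fingers, seen at (370,130), hang behind the lid and clear of the can at (415,145). I'll lower them and sweep toward the front.

Emit:
apply_moves(
  steps=[0,0,0.6,0,0,0,0,0,0,0.7,0,0,0,0,0,0,0.7,0,0,0,0,0,0,0.7,0,0,0,0,0,0,0.6,0,0,0,0,0,-0.2,0,0,0,0,0,0,-0.2,0,0,0,0,0,0,-0.2,0,0,0,0,0,0,-0.2,0,0,0,0,0,0,-0.2,0,0,0,0,0,0,-0.2,0,0,0,0,0,0,-0.2,0,0,0,0,0],
)

```text
t: 3.6
tool_pos: [0.6035, -0.276, 0.1207]
orientation: [2.414, 2.008, 0.001]
force: [0.3, -0.1, 0.3]
opening: 0.0006
gripper_force: 0.0
```

Emit:
apply_moves(
  steps=[0,-0.2,0,0,0,0,0,0,-0.2,0,0,0,0,0,0,-0.2,0,0,0,0,0,0,-0.2,0,0,0,0,0,0,-0.2,0,0,0,0,0,0,-0.2,0,0,0,0,0,0,-0.2,0,0,0,0,0,0,-0.2,0,0,0,0,0,0,-0.2,0,0,0,0,0,0,-0.2,0,0,0,0,0,0,-0.2,0,0,0,0,0,0,0,0,0,0,0,0],
)

```text
t: 4.6
tool_pos: [0.5377, -0.2636, 0.1196]
orientation: [-2.415, -2.008, 0.001]
force: [0.1, 0.2, -0.3]
opening: 0.0004
gripper_force: 0.0
```

```bash
python3 - <<'E'
from h import *
cv2.imwrite("pics/s2.png",eyes.read_camera("side")[60:260,200:440,::-1].repeat(3,0).repeat(3,1))
s=robot.read_state();print(s["t"],s["tool_pos"],s["force"])
for n in ["lid_edge","lid_hinge"]: print(n,eyes.place_of("side",n)[:1])
E
```

```text
4.65 [ 0.53821689 -0.26371874  0.11964096] [-0.66202009  0.49445147  0.36779863]
lid_edge [{'xy': [353.7, 125.6], 'conf': 0.58}]
lid_hinge [{'xy': [333.6, 151.7], 'conf': 0.68}]
```

View pics/s2.png

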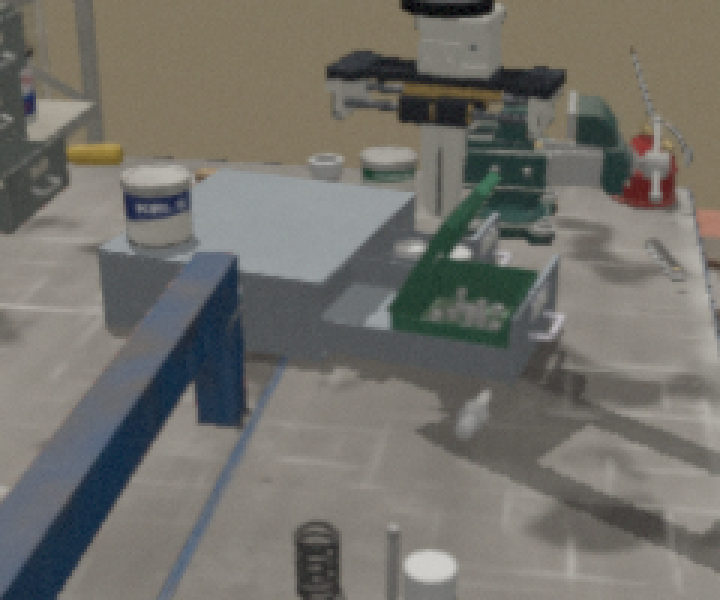

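The lid, edge at crop (493,175), has passed upright and is leaning forward, still falling. The fingers are lined up behind it at (445,200). I'll lift clear while it falls, then check that it has shut.

Emit:
apply_moves(
  steps=[0,0,0,0,0,0,0,0,0,0,0,0,0,0,0,0,0,0,0,0,0,0,0,0,0,0,0,0,0,0,-0.5,0,0,0,0,0,0,-0.7,0,0,0,0,0,0,-0.5,0,0,0,0,0,0,0,0,0,0,0],
)

```text
t: 5.42
tool_pos: [0.5408, -0.2649, 0.1747]
orientation: [2.411, 2.005, 0.003]
force: [1.0, -0.2, 1.1]
opening: 0.0007
gripper_force: 0.0
```

```bash
python3 - <<'E'
from h import *
a=eyes.read_camera("side")[60:210,220:420,::-1]; 
for n in ["lid_edge","lid_hinge","tin_drawer_front"]: print(n,eyes.place_of("side",n)[:1])
b=eyes.read_camera("scene")[180:330,290:490,::-1]
for n in ["lid_edge","lid_hinge","tin_drawer_front"]: print(n,eyes.place_of("scene",n)[:1])
cv2.imwrite("pics/s3.png",np.hstack([cv2.resize(a,(400,300)),cv2.resize(b,(400,300))]))
print(robot.read_state()["t"])
E
```

```text
lid_edge [{'xy': [357.1, 125.7], 'conf': 0.62}]
lid_hinge [{'xy': [337.1, 154.0], 'conf': 0.91}]
tin_drawer_front [{'xy': [380.6, 162.4], 'conf': 0.88}]
lid_edge [{'xy': [366.1, 233.5], 'conf': 0.92}]
lid_hinge [{'xy': [389.1, 247.1], 'conf': 0.67}]
tin_drawer_front [{'xy': [345.6, 279.8], 'conf': 0.67}]
5.8167
```

View pics/s3.png

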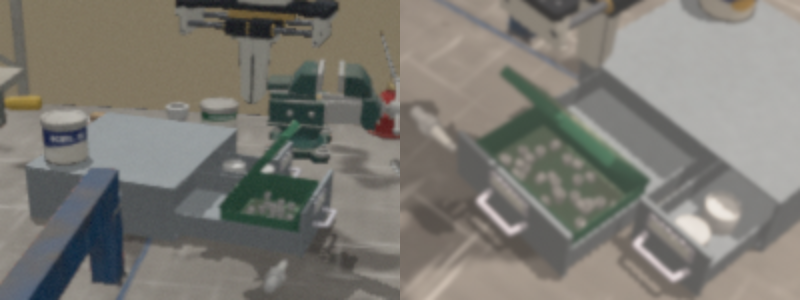

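The lid has stalled leaning forward (left edge (297,128), right view edge (510,72)). I'll work out its angle and check whether it is creeping.

```bash
python3 - <<'E'
from h import *
def go():
    u={}
    for c in("side","scene"):
        eyes.read_camera(c)
        for n in("lid_edge","lid_hinge"): u[c,n]=eyes.place_of(c,n)[0]["xy"]
    for n in("lid_edge","lid_hinge"): print(n,tri("side",u["side",n],"scene",u["scene",n]))
    print(u)
go();go()
s=robot.read_state();print(s["t"],s["tool_pos"])
E
```

```text
lid_edge (array([ 0.50012738, -0.2505619 ,  0.1283136 ]), np.float64(0.015589675325069744))
lid_hinge (array([ 0.56300819, -0.26216686,  0.04979053]), np.float64(0.00290659367896089))
{('side', 'lid_edge'): [358.2, 127.8], ('side', 'lid_hinge'): [335.6, 154.4], ('scene', 'lid_edge'): [363.6, 237.3], ('scene', 'lid_hinge'): [385.9, 247.2]}
lid_edge (array([ 0.49501779, -0.25679818,  0.128138  ]), np.float64(0.012298488989260553))
lid_hinge (array([ 0.56436748, -0.26783171,  0.04892242]), np.float64(0.004895635916839276))
{('side', 'lid_edge'): [360.9, 127.6], ('side', 'lid_hinge'): [335.1, 153.6], ('scene', 'lid_edge'): [365.3, 239.9], ('scene', 'lid_hinge'): [388.3, 248.9]}
6.4167 [ 0.53885153 -0.26381059  0.17071403]
```

It is creeping shut on a damped hinge. I'll use the wait to move over to the front of the drawer, staying high.

Emit:
apply_moves(
  steps=[0,-0.4,0,0,0,0,0,0,-0.5,0,0,0,0,0,0,-0.5,0,0,0,0,0,0,-0.5,0,0,0,0,0,0,-0.5,0,0,0,0,0,0,-0.5,0,0,0,0,0,0,-0.5,0,0,0,0,0,0,-0.5,0,0,0,0,0,0,-0.4,0,0,0,0,0,0,-0.3,0,0,0,0,0,0,0,0,0,0,0,0,0,0,0,0,0,0,0],
)

```text
t: 7.42
tool_pos: [0.4033, -0.2388, 0.1709]
orientation: [2.415, 2.008, 0.001]
force: [0.4, -0.5, 0.1]
opening: 0.0007
gripper_force: 0.0
```

Emit:
apply_moves(
  steps=[0,0,0,0,0,0,0,0,0,0,0,0,0,0,0,0,0,0,0,0,0,0,0,0,0,0,0,0,0,0,0,0,0,0,0,0,0,0,0,0,0,0,0,0,0,0,0,0,0,0,0,0,0,0,0,0,0,0,0,0,0,0,0,0,0,0,0,0,0,0,0,0,0,0,0,0,0,0,0,0,0,0,0,0],
)

```text
t: 8.42
tool_pos: [0.4031, -0.2387, 0.1707]
orientation: [2.415, 2.009, 0.0]
force: [-0.4, -0.1, -0.8]
opening: 0.0008
gripper_force: 0.0
```

```bash
python3 - <<'E'
from h import *
a=eyes.read_camera("side")[60:210,220:420,::-1]; 
for n in ["lid_edge","lid_hinge","tin_drawer_front"]: print(n,eyes.place_of("side",n)[:1])
b=eyes.read_camera("scene")[180:330,290:490,::-1]
for n in ["lid_edge","lid_hinge","tin_drawer_front"]: print(n,eyes.place_of("scene",n)[:1])
cv2.imwrite("pics/s4.png",np.hstack([cv2.resize(a,(400,300)),cv2.resize(b,(400,300))]))
s=robot.read_state();print(s["t"],s["tool_pos"],s["force"])
E
```

```text
lid_edge [{'xy': [372.1, 155.3], 'conf': 0.71}]
lid_hinge [{'xy': [334.2, 155.3], 'conf': 0.74}]
tin_drawer_front [{'xy': [381.3, 162.3], 'conf': 0.58}]
lid_edge [{'xy': [352.3, 270.3], 'conf': 0.73}]
lid_hinge [{'xy': [387.3, 246.5], 'conf': 0.71}]
tin_drawer_front [{'xy': [342.1, 280.6], 'conf': 0.94}]
8.8167 [ 0.40311895 -0.23863855  0.1706318 ] [ 0.22059935  0.62037345 -0.10714556]
```

View pics/s4.png

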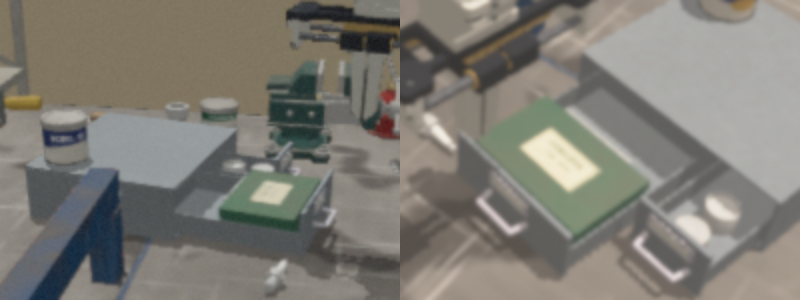

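The lid is shut, with its label up at (560,155). Next I lower in front of the wide drawer's panel, above its handle, and push.

Emit:
apply_moves(
  steps=[0,0,0.6,0,0,0,0,0,0,0.7,0,0,0,0,0,0,0.7,0,0,0,0,0,0,0.7,0,0,0,0,0,0,0.7,0,0,0,0,0,0,0.4,0,0,0,0,0,0,0.25,0,0,0,0,0,0.15,0,0,0,0,0,0,0.15,0,0,0,0,0,0,0.15,0,0,0,0,0,0,0.15,0,0,0,0,0,0,0.15,0,0,0,0,0],
)

```text
t: 9.82
tool_pos: [0.4266, -0.2434, 0.0503]
orientation: [2.414, 2.008, 0.001]
force: [0.1, 0.7, 0.5]
opening: 0.0007
gripper_force: 0.0
```

Emit:
apply_moves(
  steps=[0,0.15,0,0,0,0,0,0,0.15,0,0,0,0,0,0,0.15,0,0,0,0,0,0,0.15,0,0,0,0,0,0,0.15,0,0,0,0,0,0,0.15,0,0,0,0,0,0,0.15,0,0,0,0,0,0,0.15,0,0,0,0,0,0,0.15,0,0,0,0,0,0,0.15,0,0,0,0,0,0,0.15,0,0,0,0,0,0,0.15,0,0,0,0,0],
)

```text
t: 10.82
tool_pos: [0.4787, -0.2527, 0.049]
orientation: [-2.415, -2.009, 0.0]
force: [-2.8, -1.5, 0.4]
opening: 0.0004
gripper_force: 1.2
```

```bash
python3 - <<'E'
from h import *
b=eyes.read_camera("scene")[180:330,290:490,::-1]
for n in ["lid_edge","lid_hinge","tin_drawer_front"]: print(n,eyes.place_of("scene",n)[:1])
cv2.imwrite("pics/s5.png",cv2.resize(b,(600,450)))
s=robot.read_state();print(s["t"],s["tool_pos"],s["force"])
E
```

```text
lid_edge [{'xy': [368.7, 258.6], 'conf': 0.81}]
lid_hinge [{'xy': [403.4, 235.9], 'conf': 0.81}]
tin_drawer_front [{'xy': [363.8, 270.6], 'conf': 0.58}]
11.0167 [ 0.47867999 -0.25231862  0.0490467 ] [-0.07719624 -0.59936358  0.24118764]
```

View pics/s5.png

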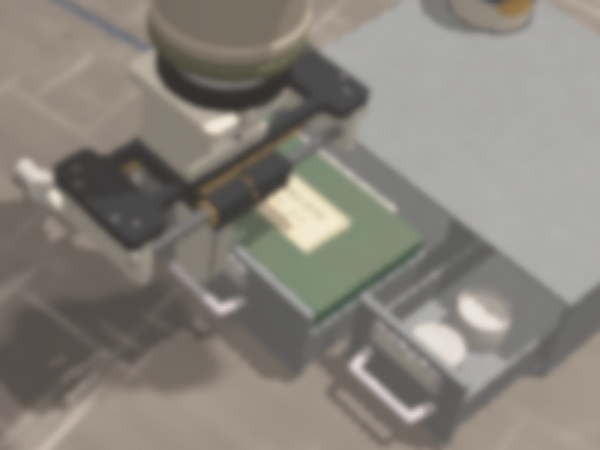

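The drawer is moving with the fingers at (215,260), and the lid stays shut. I'll carry on.

Emit:
apply_moves(
  steps=[0,0.15,0,0,0,0,0,0,0.15,0,0,0,0,0,0,0.15,0,0,0,0,0,0,0.15,0,0,0,0,0,0,0.15,0,0,0,0,0,0,0.15,0,0,0,0,0,0,0.15,0,0,0,0,0,0,0.15,0,0,0,0,0,0,0.15,0,0,0,0,0,0,0.15,0,0,0,0,0,0,0.15,0,0,0,0,0,0,0.15,0,0,0,0,0],
)

```text
t: 12.02
tool_pos: [0.5318, -0.2626, 0.0491]
orientation: [2.415, 2.009, -0.0]
force: [-2.6, -1.1, -1.5]
opening: 0.0006
gripper_force: 1.1
```

Emit:
apply_moves(
  steps=[0,0.15,0,0,0,0,0,0,0.15,0,0,0,0,0,0,0.15,0,0,0,0,0,0,0.15,0,0,0,0,0,0,0.15,0,0,0,0,0,0,0.15,0,0,0,0,0,0,0.15,0,0,0,0,0,0,0.15,0,0,0,0,0,0,0.1,0,0,0,0,0,0,0.07,0,0,0,0,0,0,0.05,0,0,0,0,0,0,0.05,0,0,0,0,0],
)

```text
t: 13.02
tool_pos: [0.575, -0.2705, 0.0493]
orientation: [2.415, 2.009, 0.0]
force: [-2.6, -1.9, 0.1]
opening: 0.0004
gripper_force: 1.1
```

Emit:
apply_moves(
  steps=[0,0.05,0,0,0,0,0,0,0.05,0,0,0,0,0,0,0.05,0,0,0,0,0,0,0.05,0,0,0,0,0],
)

```text
t: 13.35
tool_pos: [0.5808, -0.2717, 0.0492]
orientation: [2.415, 2.009, 0.0]
force: [-3.7, -1.8, 0.8]
opening: 0.0005
gripper_force: 1.1
```

Emit:
apply_moves(
  steps=[0,0.05,0,0,0,0,0,0,0.05,0,0,0,0,0,0,0.05,0,0,0,0,0,0,0.05,0,0,0,0,0],
)

```text
t: 13.68
tool_pos: [0.5868, -0.2727, 0.0492]
orientation: [2.415, 2.009, 0.0]
force: [-2.2, -2.4, 1.6]
opening: 0.0001
gripper_force: 1.1
```

Emit:
apply_moves(
  steps=[0,0.05,0,0,0,0,0,0,0.05,0,0,0,0,0],
)

```text
t: 13.85
tool_pos: [0.5897, -0.2732, 0.0491]
orientation: [-2.415, -2.009, -0.0]
force: [-3.5, -0.6, 0.4]
opening: 0.0007
gripper_force: 1.1
```

Emit:
apply_moves(
  steps=[0,0.05,0,0,0,0,0,0,0.05,0,0,0,0,0],
)

```text
t: 14.02
tool_pos: [0.5927, -0.2738, 0.0491]
orientation: [2.415, 2.009, 0.0]
force: [-2.5, -1.0, 1.0]
opening: 0.0006
gripper_force: 1.1
```

Emit:
apply_moves(
  steps=[0,0.05,0,0,0,0,0,0,0.05,0,0,0,0,0],
)

```text
t: 14.18
tool_pos: [0.5941, -0.2741, 0.0491]
orientation: [-2.413, -2.007, 0.003]
force: [-15.1, 1.4, 11.1]
opening: 0.0004
gripper_force: 8.9
```

Emit:
apply_moves(
  steps=[0,0.05,0,0,0,0,0,0,0.05,0,0,0,0,0],
)

```text
t: 14.35
tool_pos: [0.5941, -0.274, 0.0491]
orientation: [-2.409, -2.003, 0.009]
force: [-33.5, 6.2, 23.2]
opening: 0.0003
gripper_force: 17.5
```

```bash
python3 - <<'E'
from h import *
b=eyes.read_camera("scene")[180:330,290:490,::-1]
print(eyes.place_of("scene","tin_drawer_front")[:1])
cv2.imwrite("pics/s6.png",cv2.resize(b,(600,450)))
s=robot.read_state();print(s["t"],s["tool_pos"],s["force"])
E
```

```text
[{'xy': [403.9, 239.4], 'conf': 0.93}]
14.45 [ 0.59409241 -0.27406778  0.04910727] [-26.51288255   5.02630641  20.00746204]
```

View pics/s6.png

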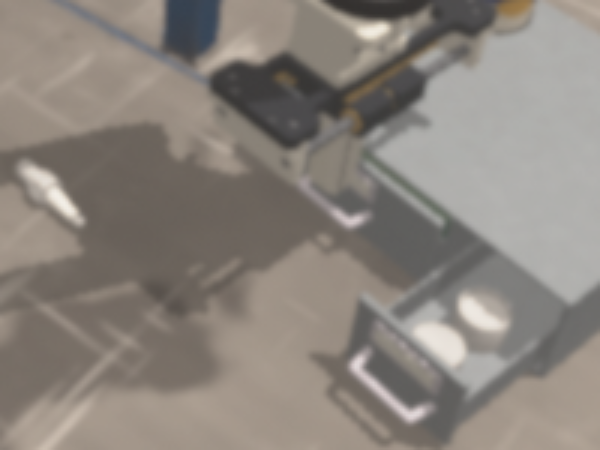

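The wide drawer is at its stop: the force rose and the travel matches. I'll back off, then go across to the narrow drawer, whose front is at crop (400,365).

Emit:
apply_moves(
  steps=[0,-0.2,0,0,0,0,0,0,-0.4,0,0,0,0,0,0,-0.5,0,0,0,0,0,0,-0.5,0,0,0,0,0,0,-0.6,0,0,0,0,0,0,-0.6,0,0,0,0,0,0,-0.6,0,0,0,0,0,0,-0.6,0,0,0,0,0,0,-0.4,0,0,0,0,0,0,-0.2,0,0,0,0,0,0,0,0,0,0,0,0],
)

```text
t: 15.37
tool_pos: [0.4623, -0.2494, 0.0492]
orientation: [2.416, 2.009, 0.001]
force: [0.3, -0.7, -1.3]
opening: 0.0005
gripper_force: 0.0
```

Emit:
apply_moves(
  steps=[-0.3,0,0,0,0,0,0,-0.5,0,0,0,0,0,0,-0.6,0,0,0,0,0,0,-0.6,0,0,0,0,0,0,-0.6,0,0,0,0,0,0,-0.6,0,0,0,0,0,0,-0.5,0,0,0,0,0,0,-0.35,0,0,0,0,0,0,-0.1,0,0,0,0,0,0,0,0,0,0,0,0,0],
)

```text
t: 16.2
tool_pos: [0.44, -0.3728, 0.049]
orientation: [-2.416, -2.008, -0.0]
force: [0.2, 0.1, -0.9]
opening: 0.0005
gripper_force: 0.0
```

```bash
python3 - <<'E'
from h import *
b=eyes.read_camera("scene")[150:330,290:530,::-1]
for n in ("tin_drawer_front","narrow_drawer_front"):
  r=eyes.place_of("scene",n)[:1]; print(n,r,[onz("scene",x["xy"],.038) for x in r])
cv2.imwrite("pics/s7.png",cv2.resize(b,(720,540)))
s=robot.read_state();print(s["t"],s["tool_pos"],s["force"])
E
```

```text
tin_drawer_front [] []
narrow_drawer_front [{'xy': [423.4, 301.5], 'conf': 0.97}] [array([ 0.50626898, -0.38152773,  0.038     ])]
16.35 [ 0.44021024 -0.37135188  0.04894558] [0.77265688 0.56029034 0.75461705]
```

View pics/s7.png

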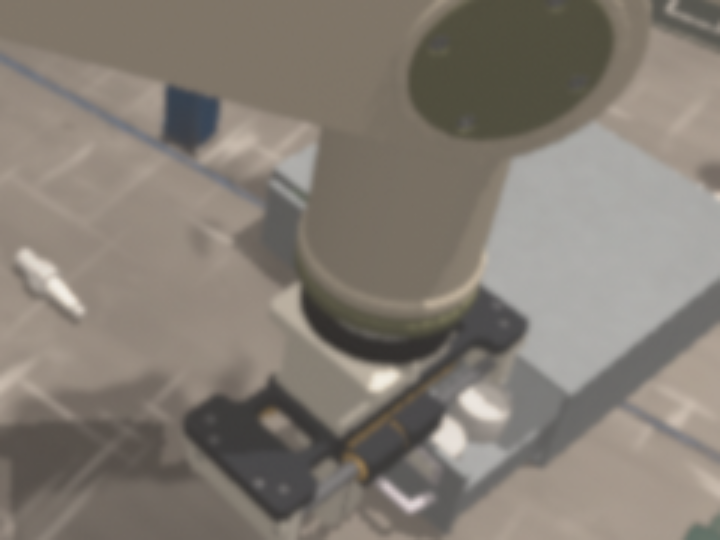

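That was one picture more than the limit of 10, so I'll view no more and go by numbers and force. The fingers are centred in front of the narrow drawer, about 134 mm of travel from home.

Emit:
apply_moves(
  steps=[0,0.15,0,0,0,0,0,0,0.15,0,0,0,0,0,0,0.15,0,0,0,0,0,0,0.15,0,0,0,0,0,0,0.15,0,0,0,0,0,0,0.15,0,0,0,0,0,0,0.15,0,0,0,0,0,0,0.15,0,0,0,0,0,0,0.15,0,0,0,0,0,0,0.15,0,0,0,0,0,0,0.15,0,0,0,0,0,0,0.15,0,0,0,0,0],
)

```text
t: 17.35
tool_pos: [0.4932, -0.382, 0.049]
orientation: [-2.415, -2.008, 0.001]
force: [-2.3, 0.7, 0.5]
opening: 0.0004
gripper_force: 0.9
```

Emit:
apply_moves(
  steps=[0,0.15,0,0,0,0,0,0,0.15,0,0,0,0,0,0,0.15,0,0,0,0,0,0,0.15,0,0,0,0,0,0,0.15,0,0,0,0,0,0,0.15,0,0,0,0,0,0,0.15,0,0,0,0,0,0,0.15,0,0,0,0,0,0,0.15,0,0,0,0,0,0,0.15,0,0,0,0,0,0,0.15,0,0,0,0,0,0,0.15,0,0,0,0,0],
)

```text
t: 18.35
tool_pos: [0.5466, -0.3919, 0.0491]
orientation: [-2.415, -2.009, 0.0]
force: [-2.2, -1.6, 0.5]
opening: 0.0006
gripper_force: 0.9
```

Emit:
apply_moves(
  steps=[0,0.1,0,0,0,0,0,0,0.1,0,0,0,0,0,0,0.05,0,0,0,0,0,0,0.05,0,0,0,0,0,0,0.05,0,0,0,0,0,0,0.05,0,0,0,0,0,0,0.05,0,0,0,0,0,0,0.05,0,0,0,0,0,0,0.05,0,0,0,0,0,0,0.05,0,0,0,0,0,0,0.05,0,0,0,0,0],
)

```text
t: 19.27
tool_pos: [0.5655, -0.3954, 0.0491]
orientation: [2.415, 2.009, -0.0]
force: [-1.1, -0.4, -0.1]
opening: 0.0003
gripper_force: 0.8
```

Emit:
apply_moves(
  steps=[0,0.05,0,0,0,0,0,0,0.05,0,0,0,0,0,0,0.05,0,0,0,0,0],
)

```text
t: 19.52
tool_pos: [0.5698, -0.3962, 0.0491]
orientation: [-2.415, -2.009, 0.0]
force: [-9.4, -0.2, 2.5]
opening: 0.0005
gripper_force: 5.1
```

Emit:
apply_moves(
  steps=[0,0.05,0,0,0,0,0,0,0.05,0,0,0,0,0],
)

```text
t: 19.68
tool_pos: [0.5699, -0.3963, 0.0491]
orientation: [-2.411, -2.005, 0.006]
force: [-24.3, 5.4, 14.3]
opening: 0.0008
gripper_force: 12.6
```

Emit:
apply_moves(
  steps=[0,0.05,0,0,0,0,0],
)

```text
t: 19.77
tool_pos: [0.5699, -0.3963, 0.0491]
orientation: [-2.41, -2.003, 0.008]
force: [-31.1, 7.4, 20.5]
opening: 0.0006
gripper_force: 16.7
```

At its stop. I'll back off, rise and verify by the networks.

Emit:
apply_moves(
  steps=[0,-0.2,0,0,0,0,0,0,-0.4,0,0,0,0,0,0,-0.6,0,0,0,0,0,0,-0.6,0,0,0,0,0,0,-0.5,0,0,0,0,0,0,-0.4,-0.4,0,0,0,0,0,0,-0.8,0,0,0,0,0,0,-0.8,0,0,0,0,0,0,-0.8,0,0,0,0,0,0,-0.8,0,0,0,0,0,0,-0.8,0,0,0,0,0,0,0,0,0,0,0],
)

```text
t: 20.77
tool_pos: [0.4975, -0.3841, 0.1881]
orientation: [2.407, 2.003, 0.003]
force: [1.1, -1.4, 1.2]
opening: 0.0005
gripper_force: 0.0
```

```bash
python3 - <<'E'
from h import *
c,s=np.cos(-.184),np.sin(-.184)
own=lambda p:(np.array([[c,s],[-s,c]])@(np.array(p[:2])-[.6065,-.3214])).round(4)
for cam in("scene","side","wrist"):
  eyes.read_camera(cam)
  for n,z in(("tin_drawer_front",.038),("narrow_drawer_front",.038),("plug",0),("lid_edge",.06)):
    print(cam,n,[(own(onz(cam,r["xy"],z)),round(r["conf"],2)) for r in eyes.place_of(cam,n)[:2]])
st=robot.read_state();print(st["t"],st["tool_pos"],st["force"])
E
```

```text
scene tin_drawer_front [(array([-0.002 ,  0.0479]), 0.56)]
scene narrow_drawer_front [(array([-0.0055, -0.0786]), 0.83)]
scene plug [(array([-0.1542,  0.1815]), 0.47)]
scene lid_edge [(array([-0.0194, -0.0913]), 0.55)]
side tin_drawer_front [(array([-0.0127,  0.0336]), 0.81)]
side narrow_drawer_front [(array([-0.0079, -0.0704]), 0.8)]
side plug [(array([-0.1576,  0.1836]), 0.42)]
side lid_edge [(array([0.0121, 0.0455]), 0.46)]
wrist tin_drawer_front [(array([-0.0068,  0.0429]), 0.96)]
wrist narrow_drawer_front [(array([-0.0099, -0.0825]), 0.67), (array([-0.0079,  0.0416]), 0.62)]
wrist plug []
wrist lid_edge [(array([0.0045, 0.0412]), 0.83)]
21.5167 [ 0.49456531 -0.38222425  0.18105001] [ 0.10941704  1.05388062 -0.18022377]
```

```bash
python3 -c "
from plant import robot; print(robot.close_job())"
```

```text
the job is handed in; nothing more can be done
None
```

The tin lid was shut first, then both drawers were pushed to their stops; the job was handed in at about 21.5 s with the arm clear and no loose things touched, though I viewed 11 pictures against the limit of 10.

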